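# Switch on the heating bath in the right order

## Task

Start the heating bath at the four-key switch station: with a fingertip, gently press the white key (mains) all the way down (it stays down), then the blue key (cooling water), then the yellow key (heater), in that order. Leave the red key (alarm) up, and do not pick up or disturb the vials, stopper, dish, cup and tape that stand round the station. Finish with the hand clear of everything.

Things in the scene. Friction and masses are not known exactly. Their poses are not given: they have to be found in the camera images.
- station: Switch station: fixed grey box with a black top, 110 mm deep (its x) by 300 mm long (its y) and 40 mm high, with four round coloured keys in a row along its length, 65 mm apart, centred on it. Origin at the centre of its underside; z up. It does not move.
- white_top (a point): Centre of the flat top of the white key. The key is a white round cap 30 mm across standing in a steel ring 40 mm across and 4 mm high on the station's top; untouched, its flat top is 60 mm above the desk. The point goes down with the cap and the key. Which key is at which of the four places varies.
- key_white (a joint): How far the white key is pressed in, m: 0 up (at the start), 0.010 at its bottom stop; it counts as down beyond 0.006. It slides straight down against about 3 N, and stays where it is left: it does not come up again. The soft cap on it is springy and gives about 1 mm per 3 N (at most 6 mm) besides, and recovers when let go.
- blue_top (a point): Centre of the flat top of the blue key. The key is a blue round cap 30 mm across standing in a steel ring 40 mm across and 4 mm high on the station's top; untouched, its flat top is 60 mm above the desk. The point goes down with the cap and the key. Which key is at which of the four places varies.
- key_blue (a joint): How far the blue key is pressed in, m: 0 up (at the start), 0.010 at its bottom stop; it counts as down beyond 0.006. It slides straight down against about 3 N, and stays where it is left: it does not come up again. The soft cap on it is springy and gives about 1 mm per 3 N (at most 6 mm) besides, and recovers when let go.
- yellow_top (a point): Centre of the flat top of the yellow key. The key is a yellow round cap 30 mm across standing in a steel ring 40 mm across and 4 mm high on the station's top; untouched, its flat top is 60 mm above the desk. The point goes down with the cap and the key. Which key is at which of the four places varies.
- key_yellow (a joint): How far the yellow key is pressed in, m: 0 up (at the start), 0.010 at its bottom stop; it counts as down beyond 0.006. It slides straight down against about 3 N, and stays where it is left: it does not come up again. The soft cap on it is springy and gives about 1 mm per 3 N (at most 6 mm) besides, and recovers when let go.
- red_top (a point): Centre of the flat top of the red key. The key is a red round cap 30 mm across standing in a steel ring 40 mm across and 4 mm high on the station's top; untouched, its flat top is 60 mm above the desk. The point goes down with the cap and the key. Which key is at which of the four places varies.
- key_red (a joint): How far the red key is pressed in, m: 0 up (at the start), 0.010 at its bottom stop; it counts as down beyond 0.006. It slides straight down against about 3 N, and stays where it is left: it does not come up again. The soft cap on it is springy and gives about 1 mm per 3 N (at most 6 mm) besides, and recovers when let go.
- vial_w: Bystander, loose, not to be disturbed: sample vial with a white cap, 22 mm across, 58 mm tall. Origin at the centre of its underside.
- vial_r: Bystander, loose, not to be disturbed: sample vial with a red cap, 22 mm across, 58 mm tall. Origin at the centre of its underside.
- bung: Bystander, loose, not to be disturbed: dark red-brown rubber stopper, 27 mm across, 24 mm tall. Origin at the centre of its underside.
- dish: Bystander, loose, not to be disturbed: petri dish with lid and pink filling, 65 mm across, 15 mm tall. Origin at the centre of its underside.
- cup: Bystander, loose, not to be disturbed: white plastic cup, 66 mm across, 63 mm tall. Origin at the centre of its underside.
- tape: Bystander, loose, not to be disturbed: roll of cream tape lying flat, 85 mm across, 19 mm tall. Origin at the centre of its underside.

How it is judged:
On the way, in this order (a step that is already met when the one before it is completed fails the run):
1. the white key is down (value of joint key_white above 0.006 m), for 0.1 s.
2. the blue key is down (value of joint key_blue above 0.006 m), for 0.1 s.
3. the yellow key is down (value of joint key_yellow above 0.006 m), for 0.1 s.
At the end, for the whole second after the job is handed in: The white, blue and yellow keys are each down by more than 6 mm of their 10 mm, the red key is up (less than 3 mm in), and the six loose things stand at rest within 20 mm of where they began (value of joint each of key_white, key_blue, key_yellow above 0.006 m and not (value of joint key_red above 0.003 m) and distance of each of vial_w, vial_r, bung, dish, cup, tape from where it was at the start of the episode below 0.02 m and linear speed of each of vial_w, vial_r, bung, dish, cup, tape below 0.02 m/s); the robot touches nothing.
It fails at once if the blue key is pressed before the white one is down (value of joint key_blue above 0.003 m and not (value of joint key_white above 0.006 m)).
It fails at once if the yellow key is pressed before the blue one is down (value of joint key_yellow above 0.003 m and not (value of joint key_blue above 0.006 m)).
It fails at once if the red key is pressed (more than 3 mm) (value of joint key_red above 0.003 m).
It fails at once if a key or the station is pushed harder than 25 N (contact force between anything else and key_white above 25 N or contact force between anything else and key_blue above 25 N or contact force between anything else and key_yellow above 25 N or contact force between anything else and key_red above 25 N or contact force between anything else and station above 25 N).
It fails at once if a loose thing beside the station is lifted, knocked over or moved more than 20 mm (distance of any of vial_w, vial_r, bung, dish, cup, tape from where it was at the start of the episode above 0.02 m or angle between any of vial_w, vial_r, bung, dish, cup, tape's own z axis and vertical above 0.35 rad).
It also fails if it takes over 45 s, if anything falls off the work surface, if the arm or the gripper's body presses on something with over 40 N, if the wrist force passes 120 N, or if a joint passes its speed limit or range.

## Robot

A 6-joint arm with a two-finger parallel gripper is mounted at the origin on a cart in front of the work surface, level with it; the furniture and walls round the work are solid. World frame = base frame: x ahead of the robot, y to its left, z up, the work surface at z = 0. Lengths are in m, angles in rad, forces in N, time in s.
With the tool pointing down it reaches from about 0.225 to 0.875 m from the base axis. Payload 3.4 kg.
Tool frame: the origin (TCP) lies between the finger pads; the fingertips stand 11 mm ahead of it and the grasp point (between the pads) lies 8 mm behind it; z points along the fingers, y is the line along which they close (so a half turn about z gives the same grasp; the last joint's range is limited). The gripper opens to 85 mm and grips with 20 to 120 N. Pads are 22 mm wide; open, the fingers measure 114 mm over their backs; the gripper's body (76 mm by 85 mm) begins 54 mm behind the grasp point. The pads swing forward as they close: fully open they stand 13 mm farther back than shut.
Start: joints at [1.177, 0.276, 1.505, -0, 1.361, -0.121], TCP at [0.155, 0.554, 0.242] pointing down, gripper open.
Joint ranges: [-2.89, 2.89], [-0.75, 2.08], [0.22, 2.7], [-1.18, 4.32], [0.11, 2.71], [-2.7, 2.7]. Speed limits (rad/s): [2.57, 2.57, 3.14, 3.14, 3.14, 3.14].

## Interface

Orientations are given as a unit quaternion [w, x, y, z].
In Python, from rig import sensors, eyes, manip gives the robot as it stands.
- The arm moves only by the tool drive_tool, never from a script. Its argument "deltas" is a list of rows, each an object with "linear": the shift along the world's x, y, z in mm, a list of three; "twist": the turn about the world's z in degrees; "claw": the opening, from 0 (shut) to 1 (fully open). In form: [{"linear": [tx, ty, tz], "twist": twist, "claw": claw}, ...]. A call has 1 to 12 rows; each row is the pose to reach, as a shift and turn from the pose commanded when the call began; what a row does not reach only later rows make up. A row lasts 1/12 s, in which the tool goes at most 41.7 mm and 7.16 degrees, less where a joint would pass 70% of its speed; a pose out of reach is approached as far as the arm can. A call with a gripper value outside its range is refused whole. The fingers move at their own pace and stop on an object; "squeeze" is the grip in N (left out, the last holds). Time passes only in rows, so rows that repeat a pose let the fingers close. It gives the time, the measured TCP pose, the force, the opening and the grip force at its end, in the units of the state.
- sensors.get_state(): the state, without advancing time (a new reading comes with each control period).
- eyes.get_image(name): name is "scene" or "top" or "wrist"; returns the picture (480x640x3 uint8, red, green, blue); there is no depth.
- eyes.camera_model(name): a dict with "intrinsics" (3x3 intrinsics, pixels), "dist" ([k1, k2, p1, p2, k3] as OpenCV has them; the pictures are not rectified), "R" (3x3) and "t" (3): a world point X has camera coordinates R X + t. Camera axes: x right, y down, z forward; pixel columns grow to the right and rows downward; lengths in m; the calibration is good to about 2 mm. A picture is of the moment at which its call begins: read the wrist's pose just before it. camera_model takes no time and is no camera call; for the wrist camera it gives the pose at the moment of the call.
- manip.sign_off(): hands the job in; it is judged then, once.
The state is a dict: "clock": time; "qpos": joint angles; "qd": joint speeds; "effort": joint torques, N m; "position": TCP position; "ee_rot": TCP orientation; "contact_force": force on the tool from outside, world axes, zero at the start; "moment": the same for the moment, N m; "width": finger opening in m; "gripper_force": force on a finger pad.
Only numpy, scipy, OpenCV 4.12 (cv2) and the standard library are available. Lean on these libraries where they do the work, as an engineer would, in place of code of your own. Each camera call takes 0.05 s, during which the arm holds its last target. There are 200 camera calls.

## Working session

There is one attempt and no reset: what is moved stays moved. The work goes in short steps, Python scripts to look and compute and a tool call to move; the robot and the scene stay as the last step left them, time stands still between calls to the robot, and variables do not carry over. Pictures are saved under pics/ and viewed, at most 10 in all, crops included, and the job is handed in when it is done.

Besides the shell and the picture viewer there is one more tool, called after "Request:" as name(argument=value, ...), one argument or row to a line, values as JSON. drive_tool: Moves the arm, as the interface text tells. Its arguments: {"type":"object","properties":{"deltas":{"type":"array","items":{"type":"object","properties":{"linear":{"type":"array","items":{"type":"number"}},"twist":{"type":"number"},"claw":{"type":"number"}}}},"squeeze":{"type":"number"}},"required":["deltas"]}

```bash
mkdir -p pics; python3 - <<'E'
from rig import sensors, eyes
import cv2
for n in("top","scene"):
    cv2.imwrite(f"pics/{n}0.png",eyes.get_image(n)[:,:,::-1])
s=sensors.get_state();print(s["clock"],s["position"],s["ee_rot"],s["width"])
E
```

```text
0.1 [0.15474683 0.55330862 0.24151201] [-2.25278313e-04  1.35974880e-01  9.90711928e-01 -8.10065908e-04] 0.08536705067519341
```

View pics/top0.png

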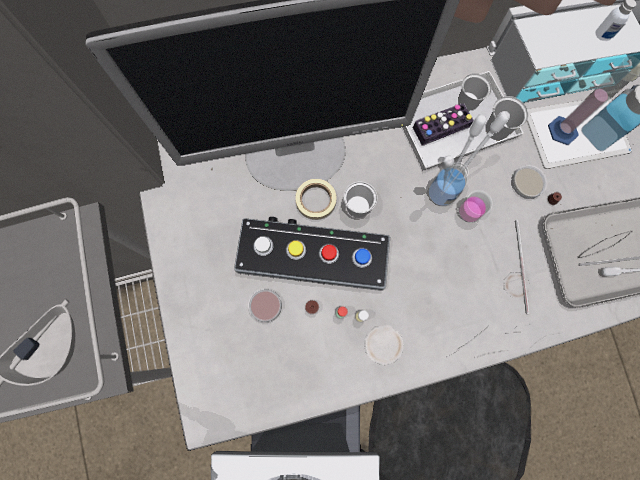

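View pics/scene0.png

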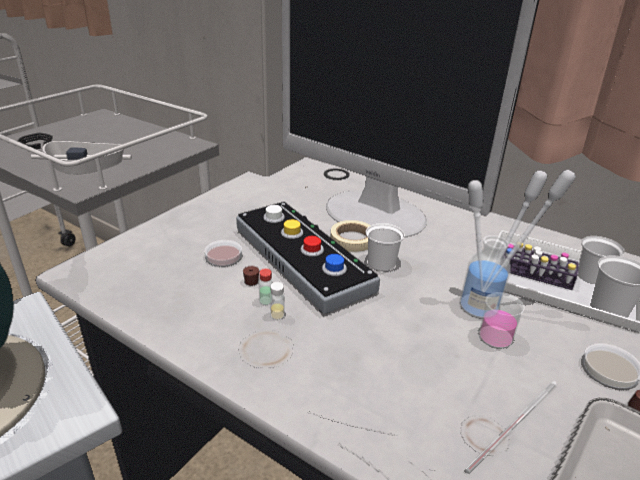

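The top picture shows white (262,245), yellow (296,249), red (329,253) and blue (362,257) in a row. The cup (359,200) and tape (316,198) are behind the station; the dish, bung and vials are in front.

```bash
cat > h.py <<'E'
import cv2, numpy as np
from rig import sensors, eyes
def w(m,px,z):
    K,d,R,t=(np.array(m[k],float) for k in("intrinsics","dist","R","t"))
    p=cv2.undistortPoints(np.array(px,float).reshape(-1,1,2),K,d).reshape(-1,2)
    r=np.c_[p,np.ones(len(p))]@R; c=-R.T@t
    return c+r*((z-c[2])/r[:,2])[:,None]
E
python3 - <<'E'
from h import *
a=w(eyes.camera_model("top"),[(262,244.5),(296,248.5),(329,252.5),(362,256.5)],.06)
b=w(eyes.camera_model("scene"),[(274,211),(292,225),(313,242),(335,260)],.06)
np.set_printoptions(precision=4,suppress=True)
print(a,b,np.linalg.norm(np.diff(a,axis=0),axis=1),np.linalg.norm(np.diff(b,axis=0),axis=1))
print(w(eyes.camera_model("top"),[(359,190),(342,311),(362,315),(311,307),(265,305),(316,198)],.05))
im=eyes.get_image("top")[190:310,220:400,::-1]
cv2.imwrite("pics/c.png",cv2.resize(im,None,fx=4,fy=4,interpolation=cv2.INTER_CUBIC))
E
```

```text
[[ 0.5468  0.0654  0.06  ]
 [ 0.539  -0.0004  0.06  ]
 [ 0.5313 -0.0638  0.06  ]
 [ 0.5235 -0.127   0.06  ]] [[ 0.5378  0.0515  0.06  ]
 [ 0.5324 -0.0084  0.06  ]
 [ 0.5254 -0.0735  0.06  ]
 [ 0.5184 -0.1353  0.06  ]] [0.0662 0.0639 0.0637] [0.0602 0.0655 0.0622]
[[ 0.6623 -0.1248  0.05  ]
 [ 0.4206 -0.0882  0.05  ]
 [ 0.4131 -0.1258  0.05  ]
 [ 0.4281 -0.0297  0.05  ]
 [ 0.4315  0.0574  0.05  ]
 [ 0.645  -0.0383  0.05  ]]
```

View pics/c.png

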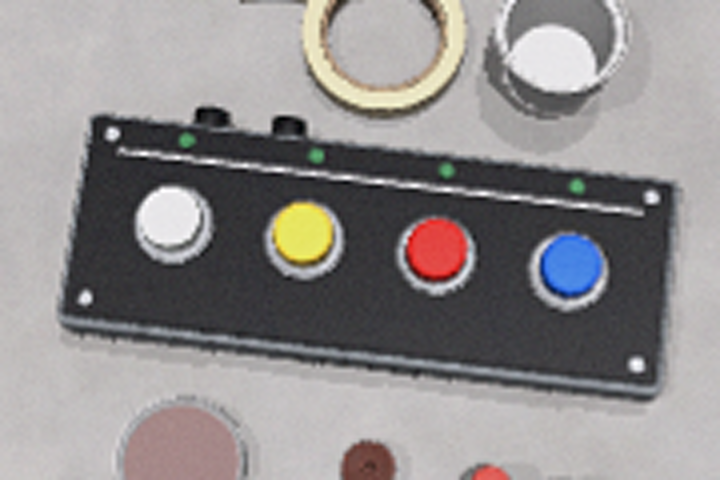

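Caps in the enlarged crop are white (170,217), yellow (302,232), red (437,248) and blue (571,264). The spacing comes to about 64 mm, which matches the given 65 mm. I'll move above white with the claw shut, then check with the wrist camera.

Request:
drive_tool(
  deltas=[
    {"linear": [392, -488, 0], "twist": 0, "claw": 0},
    {"linear": [392, -488, 0], "twist": 0, "claw": 0},
    {"linear": [392, -488, 0], "twist": 0, "claw": 0},
    {"linear": [392, -488, 0], "twist": 0, "claw": 0},
    {"linear": [392, -488, 0], "twist": 0, "claw": 0},
    {"linear": [392, -488, 0], "twist": 0, "claw": 0},
    {"linear": [392, -488, 0], "twist": 0, "claw": 0},
    {"linear": [392, -488, 0], "twist": 0, "claw": 0},
    {"linear": [392, -488, 0], "twist": 0, "claw": 0},
    {"linear": [392, -488, 0], "twist": 0, "claw": 0},
    {"linear": [392, -488, 0], "twist": 0, "claw": 0},
    {"linear": [392, -488, 0], "twist": 0, "claw": 0},
  ],
)

```text
clock: 1.15
position: [0.4688, 0.162, 0.2423]
ee_rot: [-0.0, 0.136, 0.991, 0.0]
contact_force: [0.5, 0.4, -0.3]
width: -0.0001
gripper_force: 0.0
```

Request:
drive_tool(
  deltas=[
    {"linear": [40, -60, 0], "twist": 0, "claw": 0},
    {"linear": [76, -99, -40], "twist": 0, "claw": 0},
    {"linear": [76, -99, -90], "twist": 0, "claw": 0},
    {"linear": [76, -99, -90], "twist": 0, "claw": 0},
    {"linear": [76, -99, -90], "twist": 0, "claw": 0},
    {"linear": [76, -99, -90], "twist": 0, "claw": 0},
  ],
)

```text
clock: 1.65
position: [0.5427, 0.064, 0.1498]
ee_rot: [-0.003, 0.137, 0.991, -0.0]
contact_force: [-0.2, -0.2, 0.1]
width: -0.0
gripper_force: 0.0
```

```bash
python3 - <<'E'
from h import *
m=eyes.camera_model("wrist");im=eyes.get_image("wrist")
cv2.imwrite("pics/w1.png",im[:,:,::-1])
np.set_printoptions(precision=4,suppress=True)
print(sensors.get_state()["position"])
K,d,R,t=(np.array(m[k],float) for k in("intrinsics","dist","R","t"))
P=np.array([[.5468,.0654,.06],[.539,-.0004,.06],[.5313,-.0638,.06]])
print(cv2.projectPoints(P,cv2.Rodrigues(R)[0],t,K,d)[0].reshape(-1,2))
E
```

```text
[0.5436 0.0649 0.1517]
[[316.6725 256.4837]
 [211.4745 271.9952]
 [113.522  286.1152]]
```

View pics/w1.png

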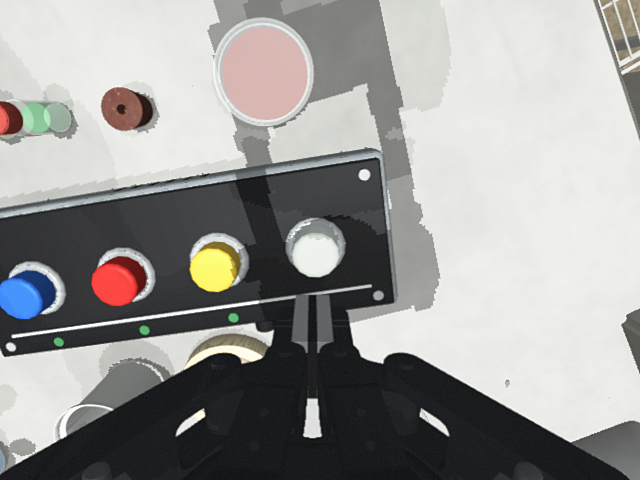

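The wrist view shows white at (317,256), yellow (215,268), red (119,283) and blue (26,298). White is where I predicted.

```bash
python3 - <<'E'
from h import *
np.set_printoptions(precision=4,suppress=True)
a=w(eyes.camera_model("wrist"),[(317,255),(215,268),(119,283),(26,298)],.06)
print(a,np.linalg.norm(np.diff(a,axis=0),axis=1),sensors.get_state()["position"])
E
```

```text
[[ 0.5477  0.0666  0.06  ]
 [ 0.5389  0.0029  0.06  ]
 [ 0.5321 -0.0598  0.06  ]
 [ 0.5255 -0.1233  0.06  ]] [0.0644 0.063  0.0638] [0.5436 0.0649 0.1517]
```

Request:
drive_tool(
  deltas=[
    {"linear": [3, 1, -35], "twist": 0, "claw": 0},
    {"linear": [3, 1, -65], "twist": 0, "claw": 0},
    {"linear": [3, 1, -76], "twist": 0, "claw": 0},
    {"linear": [3, 1, -76], "twist": 0, "claw": 0},
    {"linear": [3, 1, -76], "twist": 0, "claw": 0},
  ],
)

```text
clock: 2.12
position: [0.5475, 0.0671, 0.0778]
ee_rot: [0.001, 0.135, 0.991, 0.0]
contact_force: [-0.3, 1.3, 0.0]
width: 0.0003
gripper_force: 0.0
```

Request:
drive_tool(
  deltas=[
    {"linear": [0, 0, -2], "twist": 0, "claw": 0},
    {"linear": [0, 0, -4], "twist": 0, "claw": 0},
    {"linear": [0, 0, -6], "twist": 0, "claw": 0},
    {"linear": [0, 0, -7], "twist": 0, "claw": 0},
    {"linear": [0, 0, -8], "twist": 0, "claw": 0},
    {"linear": [0, 0, -8], "twist": 0, "claw": 0},
    {"linear": [0, 0, -8], "twist": 0, "claw": 0},
  ],
)

```text
clock: 2.7
position: [0.5477, 0.0661, 0.0688]
ee_rot: [0.001, 0.136, 0.991, 0.0]
contact_force: [0.8, 1.9, 1.8]
width: -0.0001
gripper_force: 1.3
```

Contact comes at about z = 0.070 as expected. I'll continue to about 0.058.

Request:
drive_tool(
  deltas=[
    {"linear": [0, 0, -2], "twist": 0, "claw": 0},
    {"linear": [0, 0, -3], "twist": 0, "claw": 0},
    {"linear": [0, 0, -5], "twist": 0, "claw": 0},
    {"linear": [0, 0, -6], "twist": 0, "claw": 0},
    {"linear": [0, 0, -8], "twist": 0, "claw": 0},
    {"linear": [0, 0, -9], "twist": 0, "claw": 0},
    {"linear": [0, 0, -9], "twist": 0, "claw": 0},
    {"linear": [0, 0, -9], "twist": 0, "claw": 0},
  ],
)

```text
clock: 3.37
position: [0.5475, 0.066, 0.0596]
ee_rot: [0.0, 0.136, 0.991, 0.0]
contact_force: [1.6, 2.1, 4.7]
width: 0.0001
gripper_force: 2.1
```

Request:
drive_tool(
  deltas=[
    {"linear": [0, 0, -1], "twist": 0, "claw": 0},
    {"linear": [0, 0, -2], "twist": 0, "claw": 0},
    {"linear": [0, 0, -2], "twist": 0, "claw": 0},
    {"linear": [0, 0, -2], "twist": 0, "claw": 0},
  ],
)

```text
clock: 3.7
position: [0.5476, 0.066, 0.0582]
ee_rot: [0.001, 0.136, 0.991, 0.0]
contact_force: [1.8, 2.5, 9.4]
width: -0.0003
gripper_force: 4.2
```

It's at the bottom stop: the force rose to 9.4 N. I'll lift and go over to blue.

Request:
drive_tool(
  deltas=[
    {"linear": [0, 0, -1], "twist": 0, "claw": 0},
    {"linear": [0, 0, 30], "twist": 0, "claw": 0},
    {"linear": [0, 0, 60], "twist": 0, "claw": 0},
    {"linear": [-5, -40, 60], "twist": 0, "claw": 0},
    {"linear": [-10, -80, 60], "twist": 0, "claw": 0},
    {"linear": [-15, -120, 60], "twist": 0, "claw": 0},
    {"linear": [-20, -160, 60], "twist": 0, "claw": 0},
    {"linear": [-23, -190, 60], "twist": 0, "claw": 0},
    {"linear": [-23, -190, 60], "twist": 0, "claw": 0},
    {"linear": [-23, -190, 60], "twist": 0, "claw": 0},
  ],
)

```text
clock: 4.53
position: [0.5223, -0.1253, 0.1163]
ee_rot: [-0.002, 0.138, 0.99, 0.0]
contact_force: [-0.1, 0.1, -1.0]
width: 0.0001
gripper_force: 0.0
```

```bash
python3 - <<'E'
from h import *
cv2.imwrite("pics/w2.png",eyes.get_image("wrist")[:,:,::-1])
np.set_printoptions(precision=4,suppress=True)
print(sensors.get_state()["position"])
E
```

```text
[ 0.5225 -0.1241  0.1164]
```

View pics/w2.png

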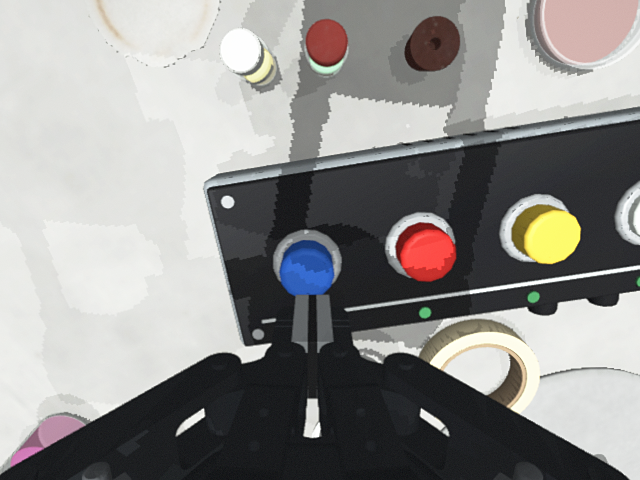

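Blue is at (307,267), right under the fingertips, so I'll press it.

Request:
drive_tool(
  deltas=[
    {"linear": [2, 0, -25], "twist": 0, "claw": 0},
    {"linear": [2, 0, -38], "twist": 0, "claw": 0},
    {"linear": [2, 0, -43], "twist": 0, "claw": 0},
    {"linear": [2, 0, -46], "twist": 0, "claw": 0},
    {"linear": [2, 0, -48], "twist": 0, "claw": 0},
    {"linear": [2, 0, -50], "twist": 0, "claw": 0},
    {"linear": [2, 0, -52], "twist": 0, "claw": 0},
    {"linear": [2, 0, -54], "twist": 0, "claw": 0},
    {"linear": [2, 0, -56], "twist": 0, "claw": 0},
    {"linear": [2, 0, -57], "twist": 0, "claw": 0},
    {"linear": [2, 0, -57], "twist": 0, "claw": 0},
  ],
)

```text
clock: 5.5
position: [0.5266, -0.1241, 0.0604]
ee_rot: [0.001, 0.136, 0.991, 0.0]
contact_force: [-0.2, 1.8, 1.8]
width: -0.0001
gripper_force: 1.2
```

Request:
drive_tool(
  deltas=[
    {"linear": [0, 0, -1], "twist": 0, "claw": 0},
    {"linear": [0, 0, -1], "twist": 0, "claw": 0},
    {"linear": [0, 0, -1], "twist": 0, "claw": 0},
  ],
)

```text
clock: 5.75
position: [0.5266, -0.1242, 0.0596]
ee_rot: [0.001, 0.136, 0.991, 0.0]
contact_force: [0.1, 1.4, 4.1]
width: -0.0001
gripper_force: 2.0
```

Request:
drive_tool(
  deltas=[
    {"linear": [0, 0, -1], "twist": 0, "claw": 0},
    {"linear": [0, 0, -2], "twist": 0, "claw": 0},
    {"linear": [0, 0, -2], "twist": 0, "claw": 0},
    {"linear": [0, 0, -2], "twist": 0, "claw": 0},
  ],
)

```text
clock: 6.08
position: [0.5265, -0.1242, 0.0581]
ee_rot: [0.001, 0.136, 0.991, -0.0]
contact_force: [-1.2, 2.3, 8.7]
width: -0.0002
gripper_force: 4.2
```

Blue is bottomed at 8.7 N. Next I'll lift and go to yellow at (0.539, 0.001).

Request:
drive_tool(
  deltas=[
    {"linear": [0, 0, 20], "twist": 0, "claw": 0},
    {"linear": [0, 0, 58], "twist": 0, "claw": 0},
    {"linear": [4, 40, 58], "twist": 0, "claw": 0},
    {"linear": [8, 80, 58], "twist": 0, "claw": 0},
    {"linear": [13, 125, 58], "twist": 0, "claw": 0},
    {"linear": [13, 125, 58], "twist": 0, "claw": 0},
    {"linear": [13, 125, 58], "twist": 0, "claw": 0},
    {"linear": [13, 125, 58], "twist": 0, "claw": 0},
  ],
)

```text
clock: 6.75
position: [0.539, 0.0005, 0.1149]
ee_rot: [-0.0, 0.135, 0.991, -0.001]
contact_force: [0.1, -0.1, -0.6]
width: 0.0002
gripper_force: 0.0
```

```bash
python3 - <<'E'
from h import *
cv2.imwrite("pics/w3.png",eyes.get_image("wrist")[:,:,::-1])
print(sensors.get_state()["position"])
E
```

```text
[ 5.38967296e-01 -7.76500575e-05  1.14933410e-01]
```

View pics/w3.png

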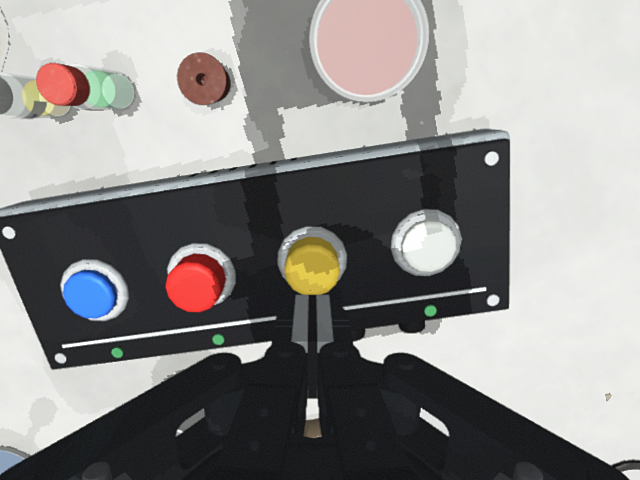

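White (428,248) and blue (90,293) now sit visibly lower in their rings. Yellow (313,265) is in line with the fingertips.

Request:
drive_tool(
  deltas=[
    {"linear": [0, 0, -25], "twist": 0, "claw": 0},
    {"linear": [0, 0, -37], "twist": 0, "claw": 0},
    {"linear": [0, 0, -42], "twist": 0, "claw": 0},
    {"linear": [0, 0, -45], "twist": 0, "claw": 0},
    {"linear": [0, 0, -47], "twist": 0, "claw": 0},
    {"linear": [0, 0, -49], "twist": 0, "claw": 0},
    {"linear": [0, 0, -51], "twist": 0, "claw": 0},
    {"linear": [0, 0, -53], "twist": 0, "claw": 0},
    {"linear": [0, 0, -55], "twist": 0, "claw": 0},
    {"linear": [0, 0, -56], "twist": 0, "claw": 0},
    {"linear": [0, 0, -56], "twist": 0, "claw": 0},
  ],
)

```text
clock: 7.72
position: [0.5398, 0.0007, 0.0596]
ee_rot: [0.001, 0.136, 0.991, -0.0]
contact_force: [-1.7, -2.3, 5.1]
width: 0.0002
gripper_force: 2.0
```

Request:
drive_tool(
  deltas=[
    {"linear": [0, 0, -1], "twist": 0, "claw": 0},
    {"linear": [0, 0, -2], "twist": 0, "claw": 0},
    {"linear": [0, 0, -2], "twist": 0, "claw": 0},
    {"linear": [0, 0, -2], "twist": 0, "claw": 0},
  ],
)

```text
clock: 8.05
position: [0.5399, 0.0007, 0.0583]
ee_rot: [0.001, 0.136, 0.991, -0.0]
contact_force: [-1.7, -2.5, 7.5]
width: 0.0
gripper_force: 4.0
```

Yellow is bottomed too. I'll lift clear and check.

Request:
drive_tool(
  deltas=[
    {"linear": [0, 0, 20], "twist": 0, "claw": 0},
    {"linear": [0, 0, 60], "twist": 0, "claw": 0},
    {"linear": [0, 0, 100], "twist": 0, "claw": 0},
    {"linear": [-20, 0, 140], "twist": 0, "claw": 0},
    {"linear": [-40, 0, 140], "twist": 0, "claw": 0},
    {"linear": [-40, 0, 140], "twist": 0, "claw": 0},
    {"linear": [-40, 0, 140], "twist": 0, "claw": 0},
  ],
)

```text
clock: 8.63
position: [0.4986, 0.0016, 0.1976]
ee_rot: [0.001, 0.136, 0.991, 0.001]
contact_force: [0.4, 1.0, -0.7]
width: -0.0
gripper_force: 0.0
```

```bash
python3 - <<'E'
from h import *
cv2.imwrite("pics/w4.png",eyes.get_image("wrist")[:,:,::-1])
print(sensors.get_state()["position"])
E
```

```text
[0.49901698 0.00140123 0.19682777]
```

View pics/w4.png

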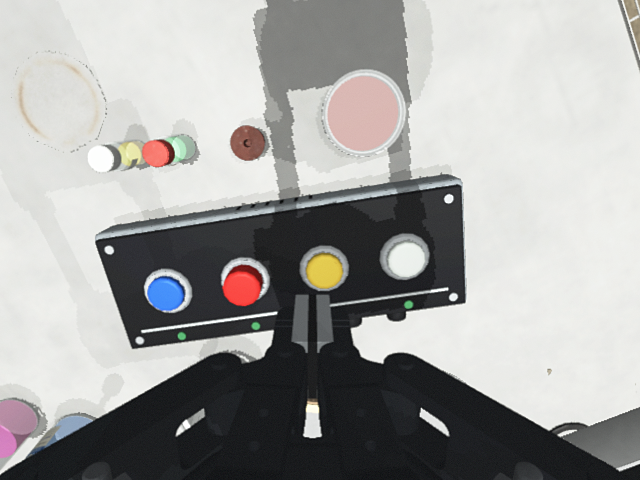

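White (405,258), yellow (324,270) and blue (166,292) are all down, and red (242,286) is up. The vials, bung and dish are still standing in place.

```bash
python3 -c "from rig import manip; print(manip.sign_off())"
```

```text
the job is handed in; nothing more can be done
None
```

I pressed the white, blue and yellow keys to their stops in that order, left red up, saw nothing disturbed, lifted the hand clear and handed the job in; no verdict was returned.

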